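# Mix the polishing beads in the bowl

## Robot

A 6-joint arm with a two-finger parallel gripper is mounted at the origin on the work surface. World frame = base frame: x ahead of the robot, y to its left, z up, the work surface at z = 0. Lengths are in m, angles in rad, forces in N, time in s.
With the tool pointing down it reaches from about 0.35 to 0.975 m from the base axis. Payload 4.9 kg.
Tool frame: the origin (TCP) lies midway between the tips of the shut fingers; the grasp point (between the pads) lies 19 mm behind it; z points along the fingers, y is the direction in which the jaws open and shut (so a half turn about z gives the same grasp; the last joint's range is limited). The gripper opens to 85 mm and grips with 20 to 120 N. Pads are 22 mm wide; open, the fingers measure 114 mm over their backs; the gripper's body (76 mm by 85 mm) begins 54 mm behind the grasp point. The pads swing forward as they close: fully open they stand 13 mm farther back than shut.
Start: joints at [-1.361, 0.053, 1.613, -0, 1.476, -0.119], TCP at [0.202, -0.592, 0.231] pointing down, gripper open.
Joint ranges: [-3.01, 3.01], [-1.01, 2.22], [0.06, 2.58], [-1.02, 4.17], [0.09, 2.62], [-3.14, 3.14]. Speed limits (rad/s): [2.57, 2.57, 3.14, 3.14, 3.14, 3.14].

## Interface

Orientations are given as a rotation vector (axis times angle).
In Python, from station import ctrl gives the robot as it stands.
- The arm moves only by the shell command python3 -m jog 'ROWS' [FORCE]. ROWS is JSON, one flat list of numbers, 7 for each row, row after row: the opening, from 0 (shut) to 1 (fully open), then the shift along the tool's x, y, z in m, then the turn, a rotation vector about the tool's x, y, z in degrees. A call has 1 to 10 rows; each row shifts and turns the commanded pose from where the row before left it, along the tool's axes as they then stand; what a row does not reach is not made up. A row lasts 1/8 s, in which the tool goes at most 62.5 mm and 10.7 degrees, less where a joint would pass 70% of its speed; a pose out of reach is approached as far as the arm can. A call with a gripper value outside its range is refused whole. The fingers move at their own pace and stop on an object; FORCE is the grip in N (left out, the last holds). Time passes only in rows, so rows that do not move let the fingers close. It gives the time, the measured TCP pose, the force and the opening at its end, in the units of the state.
- ctrl.get_obs(): the state, without advancing time (a new reading comes with each control period).
- ctrl.get_image(name): name is "side" or "top" or "wrist"; returns a dict with "image" (480x640x3 uint8, blue, green, red), "camera_matrix" (3x3 intrinsics, pixels), "rvec" (rotation vector, rad) and "tvec" (3), from world to camera coordinates, as OpenCV has them; the wrist camera has in their place "mount" (4x4, takes a point from camera to tool coordinates, whose origin is the TCP and whose axes are the flange's). Camera axes: x right, y down, z forward; pixel columns grow to the right and rows downward; lengths in m; the calibration is good to about 2 mm. A picture is of the moment at which its call begins: read the wrist's pose just before it. There is no depth.
- ctrl.finish_job(): hands the job in, once; it reports no verdict.
Trained networks look in a picture, given as the dict that the camera call returned (one of the last four; its "shot" number tells which), for a name from the list of things; names that differ only in an ending like _2 or _b are one class to them, and where a whole thing is asked for, a point or a joint stands for the part that bears it (a point fixed in the world has none). Each returns a list of dicts, best first, with "p" (0 to 1); they miss things now and then, are a little off and sometimes report something else, mostly with a low value. They report only what shows in the picture. A call takes as long as a camera call.
- ctrl.boxes_of(target, picture): "box" ([centre column, centre row, width, height] in pixels, round what is visible of it).
The state is a dict: "t": time; "q": joint angles; "dq": joint speeds; "effort": joint torques, N m; "tool_pos": TCP position; "tool_rot": TCP orientation; "contact_force": force on the tool from outside, world axes, zero at the start; "wrist_torque": the same for the moment, N m; "opening": finger opening in m.
Only numpy, scipy, OpenCV 4.12 (cv2) and the standard library are available. Lean on these libraries where they do the work, as an engineer would, in place of code of your own. Each camera call takes 0.05 s, during which the arm holds its last target. There are 200 camera calls.

## Task

Take the stirring stick out of the red cup and stir the polishing beads in the white bowl with its black foot until the colours are mixed: there must be both yellow and blue beads on each side of the black line across the bowl's floor. Keep all ten beads in the bowl and do not touch them with the gripper. Then set the stick back down in the red cup, foot first and not dropped in, and let go; leave the bin, the jar and the brush where they are.

Things in the scene. Friction and masses are not known exactly. Their poses are not given: they have to be found in the camera images.
- bowl: Open white polishing bowl on a round grey base, fixed to the bench, 226 mm across, rim 105 mm high. Origin: centre of the underside, on the bench; z up. Flat floor 51 mm above the bench; inner radius 95 mm at the floor, 105 mm at the rim, wall 8 mm. A black line 5 mm wide crosses the floor along the bowl's x axis (y = 0), with black marks on the rim at its ends. Turned any way.
- bowl_floor (a point): Centre of the bowl's inner floor, 51 mm above the bench, axes as the bowl's.
- cup: Red straight-sided holder cup fixed to the bench, 62 mm outer and 54 mm inner diameter, 75 mm high, with a low flange 84 mm across at its foot; z up, origin at the centre of its underside.
- cup_floor (a point): Centre of the cup's inner floor, 6 mm above the bench.
- stick: Stirring stick, 165 mm long, 70 g, standing loose and upright in the red cup at the start: a round light wooden handle 16 mm in diameter above a slick black plastic foot 24 mm in diameter and 26 mm high. Origin: centre of the foot's flat underside; z runs up along the stick.
- stick_grip (a point): Point on the axis of the handle, 115 mm above the foot's underside and 50 mm below the top end, handy for gripping from above.
- yellow0: Yellow plastic polishing bead, a blunt cone 26 mm across its base, 16 mm across its top, 24 mm high, 14 g; origin at its middle. One of five, lying in the bowl, at the start all on one side of the black line.
- yellow1: Yellow plastic polishing bead, a blunt cone 26 mm across its base, 16 mm across its top, 24 mm high, 14 g; origin at its middle. One of five, lying in the bowl, at the start all on one side of the black line.
- yellow2: Yellow plastic polishing bead, a blunt cone 26 mm across its base, 16 mm across its top, 24 mm high, 14 g; origin at its middle. One of five, lying in the bowl, at the start all on one side of the black line.
- yellow3: Yellow plastic polishing bead, a blunt cone 26 mm across its base, 16 mm across its top, 24 mm high, 14 g; origin at its middle. One of five, lying in the bowl, at the start all on one side of the black line.
- yellow4: Yellow plastic polishing bead, a blunt cone 26 mm across its base, 16 mm across its top, 24 mm high, 14 g; origin at its middle. One of five, lying in the bowl, at the start all on one side of the black line.
- blue0: Blue plastic polishing bead, a cylinder 24 mm across and 22 mm high, 14 g; origin at its middle. One of five, lying in the bowl, at the start all on the other side of the black line.
- blue1: Blue plastic polishing bead, a cylinder 24 mm across and 22 mm high, 14 g; origin at its middle. One of five, lying in the bowl, at the start all on the other side of the black line.
- blue2: Blue plastic polishing bead, a cylinder 24 mm across and 22 mm high, 14 g; origin at its middle. One of five, lying in the bowl, at the start all on the other side of the black line.
- blue3: Blue plastic polishing bead, a cylinder 24 mm across and 22 mm high, 14 g; origin at its middle. One of five, lying in the bowl, at the start all on the other side of the black line.
- blue4: Blue plastic polishing bead, a cylinder 24 mm across and 22 mm high, 14 g; origin at its middle. One of five, lying in the bowl, at the start all on the other side of the black line.
- bin: Yellow open stacking bin, 110 x 140 x 60 mm, bystander; origin at the centre of its underside.
- jar: White closed jar, 64 mm in diameter, 95 mm high, bystander; origin at the centre of its underside.
- brush: Bench brush 190 mm long lying flat, bystander; origin under its middle, x along its length.

How it is judged:
On the way, in this order (a step that is already met when the one before it is completed fails the run):
1. The stick's foot is down among the beads, less than 18 mm above the bowl's floor (horizontal distance between stick and bowl_floor below 0.095 m and z of stick in the frame of bowl_floor below 0.018 m), for 0.1 s.
2. With the foot still down in the bowl, at least one bead of each colour has its middle on each side of the black line (all of step 1 and y of any of yellow0, yellow1, yellow2, yellow3, yellow4 in the frame of bowl below 0 m and y of any of yellow0, yellow1, yellow2, yellow3, yellow4 in the frame of bowl above 0 m and y of any of blue0, blue1, blue2, blue3, blue4 in the frame of bowl below 0 m and y of any of blue0, blue1, blue2, blue3, blue4 in the frame of bowl above 0 m), for 0.2 s.
3. The stick is lowered foot first into the cup: still touched by the fingers with its foot less than 20 mm above the cup's floor (horizontal distance between stick and cup_floor below 0.028 m and z of stick in the frame of cup_floor between -0.005 and 0.02 m and angle between stick's own z axis and vertical below 0.5 rad and contact force between the fingers and stick above 0.3 N), for 0.05 s.
At the end, for the whole second after the job is handed in: Each side of the black line holds the middle of at least one yellow and one blue bead, all ten beads lie in the bowl, and the stick stands (or leans, by less than 0.5 rad) foot down in the red cup, its foot within 20 mm of the cup's floor, everything at rest (y of any of yellow0, yellow1, yellow2, yellow3, yellow4 in the frame of bowl below 0 m and y of any of yellow0, yellow1, yellow2, yellow3, yellow4 in the frame of bowl above 0 m and y of any of blue0, blue1, blue2, blue3, blue4 in the frame of bowl below 0 m and y of any of blue0, blue1, blue2, blue3, blue4 in the frame of bowl above 0 m and horizontal distance between each of yellow0, yellow1, yellow2, yellow3, yellow4, blue0, blue1, blue2, blue3, blue4 and bowl_floor below 0.105 m and z of yellow0 in the frame of bowl_floor between 0 and 0.07 m and z of yellow1 in the frame of bowl_floor between 0 and 0.07 m and z of yellow2 in the frame of bowl_floor between 0 and 0.07 m and z of yellow3 in the frame of bowl_floor between 0 and 0.07 m and z of yellow4 in the frame of bowl_floor between 0 and 0.07 m and z of blue0 in the frame of bowl_floor between 0 and 0.07 m and z of blue1 in the frame of bowl_floor between 0 and 0.07 m and z of blue2 in the frame of bowl_floor between 0 and 0.07 m and z of blue3 in the frame of bowl_floor between 0 and 0.07 m and z of blue4 in the frame of bowl_floor between 0 and 0.07 m and horizontal distance between stick and cup_floor below 0.028 m and z of stick in the frame of cup_floor between -0.005 and 0.02 m and angle between stick's own z axis and vertical below 0.5 rad and linear speed of each of stick, yellow0, yellow1, yellow2, yellow3, yellow4, blue0, blue1, blue2, blue3, blue4 below 0.05 m/s); the robot touches nothing.
It fails at once if The fingers touch a bead (over 0.5 N) (contact force between the fingers and yellow0 above 0.5 N or contact force between the fingers and yellow1 above 0.5 N or contact force between the fingers and yellow2 above 0.5 N or contact force between the fingers and yellow3 above 0.5 N or contact force between the fingers and yellow4 above 0.5 N or contact force between the fingers and blue0 above 0.5 N or contact force between the fingers and blue1 above 0.5 N or contact force between the fingers and blue2 above 0.5 N or contact force between the fingers and blue3 above 0.5 N or contact force between the fingers and blue4 above 0.5 N).
It fails at once if The bin, the jar or the brush is moved by more than 25 mm (distance of any of bin, jar, brush from where it was at the start of the episode above 0.025 m).
It also fails if it takes over 64 s, if anything falls off the work surface, if the arm or the gripper's body presses on something with over 40 N, if the wrist force passes 120 N, or if a joint passes its speed limit or range.

## Working session

There is one attempt and no reset: what is moved stays moved. The work goes in short steps, Python scripts to look and compute and a shell command to move; the robot and the scene stay as the last step left them, time stands still between calls to the robot, and variables do not carry over. Pictures are saved under pics/ and viewed, about 8 in all and at most 12, crops included, and the job is handed in when it is done.

```bash
mkdir -p pics; cat > h.py <<'E'
from station import ctrl
import numpy as np, cv2
def ray(pic,uv,z):
    R,_=cv2.Rodrigues(np.array(pic["rvec"],float)); t=np.array(pic["tvec"],float).ravel()
    K=np.array(pic["camera_matrix"]); d=R.T@np.linalg.solve(K,[uv[0],uv[1],1.]); c=-R.T@t
    return c+d*(z-c[2])/d[2]
def proj(pic,P):
    p,_=cv2.projectPoints(np.array(P,float).reshape(-1,3),np.array(pic["rvec"],float),np.array(pic["tvec"],float),np.array(pic["camera_matrix"],float),None)
    return p.reshape(-1,2)
E
python3 - <<'E'
from h import *
o=ctrl.get_obs(); print(o["t"],o["tool_pos"],o["tool_rot"],o["opening"])
for n in ["top","side"]:
    p=ctrl.get_image(n); cv2.imwrite(f"pics/{n}0.png",p["image"])
    R,_=cv2.Rodrigues(np.array(p["rvec"],float)); print(n,"cam",-R.T@np.array(p["tvec"]).ravel())
    for k,z in [("bowl",.105),("cup",.075),("stick",.165),("bin",.06),("jar",.095),("brush",.02),("yellow0",.063),("blue0",.063)]:
        for b in ctrl.boxes_of(k,p)[:7]:
            if b["p"]>.3: print(k,round(b["p"],2),np.round(b["box"]),np.round(ray(p,b["box"][:2],z),3))
E
```

```text
0.0 [ 0.20168872 -0.59089472  0.23002539] [-3.09717689e+00 -5.13817431e-01  1.22806582e-04] 0.08528103907457997
top cam [0.46582687 0.00390319 0.96955384]
bowl 0.58 [241. 271. 126. 127.] [0.576 0.149 0.105]
cup 0.7 [258. 240.  13.  21.] [0.636 0.122 0.075]
cup 0.55 [401. 308.  46.  44.] [ 0.504 -0.135  0.075]
stick 0.73 [409. 304.  27.  19.] [ 0.507 -0.136  0.165]
bin 0.9 [310. 174.  88.  78.] [0.766 0.024 0.06 ]
jar 0.96 [499. 200.  46.  45.] [ 0.698 -0.323  0.095]
jar 0.34 [270. 296.   8.  18.] [0.531 0.1   0.095]
brush 0.79 [157. 211.  26.  93.] [0.71  0.332 0.02 ]
yellow0 0.72 [234. 310.  11.  13.] [0.509 0.168 0.063]
yellow0 0.63 [255. 310.  14.  14.] [0.508 0.129 0.063]
blue0 0.68 [268. 256.  13.  17.] [0.608 0.106 0.063]
blue0 0.57 [223. 253.  16.  14.] [0.614 0.19  0.063]
blue0 0.46 [232. 237.  18.  13.] [0.646 0.173 0.063]
blue0 0.43 [259. 239.  17.  20.] [0.639 0.123 0.063]
side cam [0.31638383 0.56489766 0.71643735]
bowl 0.68 [300. 331. 141. 139.] [0.553 0.184 0.105]
cup 0.8 [398. 244.  41.  50.] [ 0.499 -0.101  0.075]
cup 0.55 [159. 405. 117.  56.] [0.675 0.371 0.075]
stick 0.78 [404. 212.  13.  50.] [ 0.496 -0.09   0.165]
stick 0.52 [306. 356.  17.  15.] [0.502 0.252 0.165]
bin 0.6 [242. 252.  78.  68.] [0.761 0.05  0.06 ]
jar 0.67 [355. 164.  26.  43.] [ 0.678 -0.281  0.095]
brush 0.97 [161. 403. 116.  58.] [0.705 0.35  0.02 ]
yellow0 0.77 [330. 352.  15.  19.] [0.506 0.171 0.063]
yellow0 0.65 [329. 316.  14.  16.] [0.54  0.108 0.063]
yellow0 0.62 [342. 334.  17.  17.] [0.505 0.131 0.063]
yellow0 0.56 [316. 337.  13.  16.] [0.54  0.155 0.063]
yellow0 0.5 [308. 356.  18.  18.] [0.533 0.192 0.063]
blue0 0.77 [257. 318.  15.  20.] [0.645 0.17  0.063]
blue0 0.68 [283. 317.  18.  20.] [0.607 0.146 0.063]
blue0 0.63 [296. 300.  15.  20.] [0.607 0.104 0.063]
blue0 0.63 [264. 333.  18.  21.] [0.618 0.189 0.063]
blue0 0.6 [273. 301.  16.  14.] [0.64  0.126 0.063]
```

```bash
python3 - <<'E'
import cv2,numpy as np
t=cv2.imread("pics/top0.png");s=cv2.imread("pics/side0.png")
a=cv2.resize(t[190:350,160:320],(400,400),interpolation=cv2.INTER_CUBIC)
b=cv2.resize(t[260:340,370:450],(400,400),interpolation=cv2.INTER_CUBIC)
c=cv2.resize(s[180:280,350:450],(200,200),interpolation=cv2.INTER_CUBIC)
d=cv2.resize(t,(266,200));e=cv2.resize(s,(266,200))
cv2.imwrite("pics/c0.png",np.vstack([np.hstack([a,b]),np.hstack([c,d,e,np.zeros((200,68,3),np.uint8)])]))
E
```

```text
(no output)
```

View pics/c0.png

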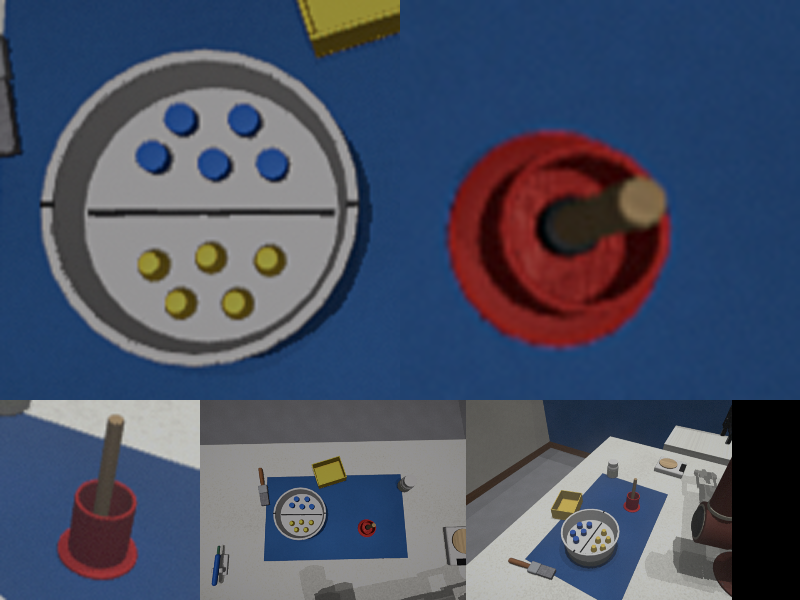

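The crop shows the bowl with its black line horizontal in the top picture. The marks are at about (179,271.6) and (301,272), with blue above and yellow below. The cup's flange centre is at about (401.6,307.8) and the stick's top end at (418.6,300.2).

```bash
python3 - <<'E'
from h import *
p=ctrl.get_image("top"); s=ctrl.get_image("side")
print("marks",ray(p,(178.8,271.6),.105),ray(p,(300.8,272),.105),"rimc",ray(p,(240,272.8),.105))
print("cup flange",ray(p,(401.6,307.8),.003))
print("stick top",ray(p,(418.6,300.2),.165),ray(p,(418.6,300.2),.171))
print("side: top end",ray(s,(407.5,188.5),.171), "foot proj",proj(s,[[.504,-.135,.006]]))
hsv=cv2.cvtColor(p["image"],cv2.COLOR_BGR2HSV)
m=((hsv[...,0]<8)|(hsv[...,0]>172))&(hsv[...,1]>130)&(hsv[...,2]>50)
m[:,:370]=0;m[:,450:]=0;m[:260]=0;m[340:]=0
c=max(cv2.findContours(m.astype(np.uint8),0,1)[0],key=cv2.contourArea); x=cv2.minEnclosingCircle(c); print(x, ray(p,x[0],.003), cv2.boundingRect(c))
o=ctrl.get_obs(); R,_=cv2.Rodrigues(o["tool_rot"]); print(np.round(R,3))
E
```

```text
marks [0.5766366  0.25918772 0.105     ] [0.57092063 0.04305899 0.105     ] rimc [0.57198995 0.15074659 0.105     ]
cup flange [ 0.508514   -0.14820704  0.003     ]
stick top [ 0.51298284 -0.15108931  0.165     ] [ 0.51263117 -0.14993345  0.171     ]
side: top end [ 0.5128804  -0.15147348  0.171     ] foot proj [[398.20136871 257.82349805]]
((401.3232116699219, 306.8011169433594), 21.857120513916016) [ 0.51045826 -0.14776964  0.003     ] (380, 287, 44, 42)
[[ 0.946  0.323  0.   ]
 [ 0.323 -0.946  0.   ]
 [ 0.    -0.    -1.   ]]
```

```bash
python3 -m jog '[1,0,0,0,0,0,-10.2, 1,0,0,0,0,0,-10.2, 1,0,0,0,0,0,-10.2, 1,0,0,0,0,0,-10.2, 1,0,0,0,0,0,-10.2, 1,0,0,0,0,0,-10.2, 1,0,0,0,0,0,-10]' 60; python3 -m jog '[1,0.044,0.031,0,0,0,0, 1,0.044,0.031,0,0,0,0, 1,0.044,0.031,0,0,0,0, 1,0.044,0.031,0,0,0,0, 1,0.044,0.031,0,0,0,0, 1,0.044,0.031,0,0,0,0, 1,0.044,0.031,0,0,0,0, 1,0.044,0.031,0,0,0,0, 1,0.044,0.031,0,0,0,0, 1,0.044,0.031,0,0,0,0]'; python3 -m jog '[1,0,0,0,0,0,0,1,0,0,0,0,0,0]'
```

```text
t: 1.88
tool_pos: [0.2018, -0.5915, 0.2313]
tool_rot: [2.214, 2.229, -0.0]
contact_force: [0.7, 0.1, -0.2]
opening: 0.0857
t: 3.12
tool_pos: [0.5124, -0.1497, 0.2316]
tool_rot: [2.22, 2.222, 0.0]
contact_force: [0.5, -0.6, -0.3]
opening: 0.0852
t: 3.38
tool_pos: [0.5114, -0.1514, 0.2313]
tool_rot: [2.22, 2.223, -0.001]
contact_force: [0.1, -1.1, -0.2]
opening: 0.0854
```

```bash
python3 -m jog '[1,0.001,0.001,0.025,0,0,0,1,0,0,0.025,0,0,0,1,0,0,0.025,0,0,0,1,0,0,0.02,0,0,0,1,0,0,0.02,0,0,0,1,0,0,0.011,0,0,0,1,0,0,0,0,0,0]'; python3 -m jog '[0,0,0,0,0,0,0,0,0,0,0,0,0,0,0,0,0,0,0,0,0,0,0,0,0,0,0,0,0,0,0,0,0,0,0,0,0,0,0,0,0,0,0,0,0,0,0,0,0]' 60; python3 - <<'E'
from h import *
a=[ctrl.get_image(n)["image"] for n in ("side","wrist")]
cv2.imwrite("pics/g1.png",np.hstack([cv2.resize(a[0][150:300,330:480],(400,400)),cv2.resize(a[1],(400,400))]))
E
```

```text
t: 4.25
tool_pos: [0.512, -0.1502, 0.1044]
tool_rot: [-2.22, -2.221, 0.001]
contact_force: [0.6, 0.4, 1.4]
opening: 0.0854
t: 5.12
tool_pos: [0.5128, -0.1504, 0.1058]
tool_rot: [2.22, 2.222, 0.0]
contact_force: [-0.7, 0.5, 3.8]
opening: 0.0146
```

View pics/g1.png

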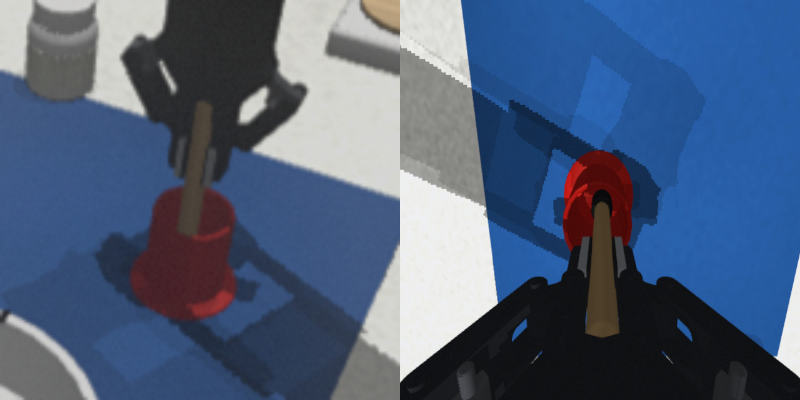

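Firmly gripped: the stick is upright between the pads at 14.6 mm opening, with the foot about 100 mm below the TCP. Next I lift it and carry it over the bowl.

```bash
python3 -m jog '[0,0,0,-0.01,0,0,0,0,0,0,-0.02,0,0,0,0,0,0,-0.03,0,0,0,0,0,0,-0.03,0,0,0,0,0,0,-0.03,0,0,0,0,0,0,-0.03,0,0,0,0,0,0,-0.014,0,0,0]'; python3 -m jog '[0,0.02,0.004,0,0,0,0,0,0.03,0.006,0,0,0,0,0,0.04,0.008,0,0,0,0,0,0.04,0.008,0,0,0,0,0,0.04,0.008,0,0,0,0,0,0.04,0.008,0,0,0,0,0,0.04,0.008,0,0,0,0,0,0.03,0.006,0,0,0,0,0,0.021,0.004,0,0,0,0,0,0,0,0,0,0,0]'; python3 - <<'E'
from h import *
p=ctrl.get_image("top"); s=ctrl.get_image("side")
o=ctrl.get_obs();T=o["tool_pos"];print(T)
for q in(p,s): print("proj foot",proj(q,[T-[0,0,.1]]))
a=[q["image"].copy() for q in(p,s)]
cv2.imwrite("pics/g2.png",np.hstack([cv2.resize(a[0][180:360,150:330],(400,400)),cv2.resize(a[1][200:420,200:420],(400,400))]))
E
```

```text
t: 6.1
tool_pos: [0.5132, -0.1506, 0.2726]
tool_rot: [2.218, 2.219, 0.002]
contact_force: [-0.7, -0.7, -1.3]
opening: 0.0145
t: 7.35
tool_pos: [0.5722, 0.1516, 0.2689]
tool_rot: [-2.219, -2.224, 0.001]
contact_force: [-0.2, 0.9, -0.6]
opening: 0.0144
[0.57218377 0.15025764 0.26908881]
proj foot [[233.71804937 268.06001807]]
proj foot [[298.67920405 284.12616779]]
```

View pics/g2.png

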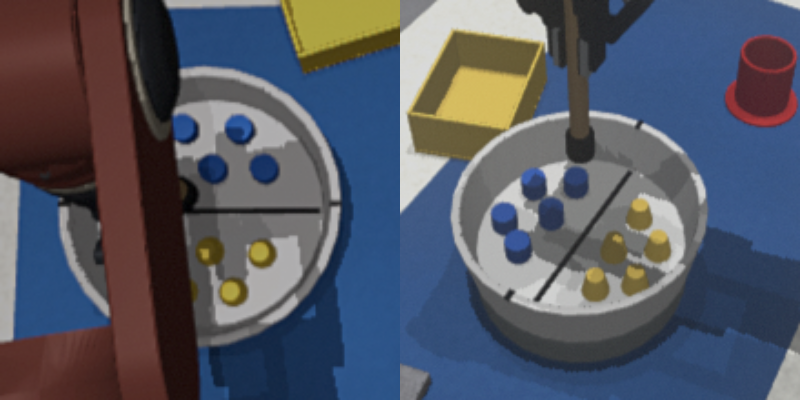

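The side view shows the foot at crop (180,155), as predicted, above the middle of the bowl. The floor below it is clear along the line, so I go down.

```bash
python3 -m jog '[0,0,0.001,0.02,0,0,0,0,0,0,0.025,0,0,0,0,0,0,0.025,0,0,0,0,0,0,0.02,0,0,0,0,0,0,0.013,0,0,0,0,0,0,0.008,0,0,0,0,0,0,0,0,0,0,0,0,0,0,0,0,0,0,0,0,0,0,0,0]'; python3 - <<'E'
from h import *
s=ctrl.get_image("side");T=ctrl.get_obs()["tool_pos"];print(T)
for k in("yellow0","blue0"):
    print(k,[(round(b["p"],2),*np.round(ray(s,b["box"][:2],.063)[:2]-[.573,.151],3)) for b in ctrl.boxes_of(k,s)[:7] if b["p"]>.2])
E
```

```text
t: 8.57
tool_pos: [0.5739, 0.1509, 0.1594]
tool_rot: [2.22, 2.222, 0.002]
contact_force: [-0.0, 0.1, -0.0]
opening: 0.0144
[0.57376633 0.15085754 0.15916545]
yellow0 [(0.76, np.float64(-0.033), np.float64(-0.043)), (0.71, np.float64(-0.04), np.float64(0.041)), (0.71, np.float64(-0.064), np.float64(0.023)), (0.47, np.float64(-0.065), np.float64(-0.024))]
blue0 [(0.71, np.float64(0.037), np.float64(-0.007)), (0.64, np.float64(0.068), np.float64(-0.027)), (0.59, np.float64(0.043), np.float64(0.036)), (0.56, np.float64(0.073), np.float64(0.02)), (0.51, np.float64(0.041), np.float64(-0.043))]
```

```bash
python3 -m jog '[0,0.015,0,0.002,0,0,0,0,0.015,0,0,0,0,0,0,0.02,0,0,0,0,0]'
python3 -m jog '[0,-0.0024,0.0155,0,0,0,0,0,-0.0071,0.0139,0,0,0,0,0,-0.0111,0.0111,0,0,0,0,0,-0.0139,0.0071,0,0,0,0,0,-0.0155,0.0024,0,0,0,0,0,-0.0155,-0.0024,0,0,0,0,0,-0.0139,-0.0071,0,0,0,0,0,-0.0111,-0.0111,0,0,0,0,0,-0.0071,-0.0139,0,0,0,0,0,-0.0024,-0.0155,0,0,0,0]'
python3 -m jog '[0,0.0024,-0.0155,0,0,0,0,0,0.0071,-0.0139,0,0,0,0,0,0.0111,-0.0111,0,0,0,0,0,0.0139,-0.0071,0,0,0,0,0,0.0155,-0.0024,0,0,0,0,0,0.0155,0.0024,0,0,0,0,0,0.0139,0.0071,0,0,0,0,0,0.0111,0.0111,0,0,0,0,0,0.0071,0.0139,0,0,0,0,0,0.0024,0.0155,0,0,0,0]'
python3 - <<'E'
from h import *
s=ctrl.get_image("side");p=ctrl.get_image("top")
for k in("yellow0","blue0"):
    print(k,[(round(b["p"],2),*np.round(ray(s,b["box"][:2],.063)[:2]-[.573,.151],3)) for b in ctrl.boxes_of(k,s)[:7] if b["p"]>.2])
cv2.imwrite("pics/g3.png",np.hstack([cv2.resize(p["image"][180:360,150:330],(400,400)),cv2.resize(s["image"][220:420,200:400],(400,400))]))
E
```

```text
t: 9.1
tool_pos: [0.5732, 0.2022, 0.1562]
tool_rot: [-2.22, -2.222, -0.0]
contact_force: [-0.2, -0.2, -0.1]
opening: 0.0147
t: 10.35
tool_pos: [0.5721, 0.1005, 0.1563]
tool_rot: [-2.221, -2.222, -0.0]
contact_force: [-0.3, 0.9, -0.8]
opening: 0.0147
t: 11.6
tool_pos: [0.5746, 0.2011, 0.1562]
tool_rot: [2.22, 2.222, -0.0]
contact_force: [-0.5, -0.5, -1.1]
opening: 0.0146
yellow0 [(0.77, np.float64(-0.028), np.float64(0.014)), (0.72, np.float64(0.215), np.float64(-0.084)), (0.56, np.float64(-0.066), np.float64(0.024)), (0.49, np.float64(-0.076), np.float64(-0.019)), (0.43, np.float64(-0.058), np.float64(-0.043))]
blue0 [(0.71, np.float64(0.013), np.float64(-0.023)), (0.64, np.float64(0.065), np.float64(0.031)), (0.51, np.float64(0.084), np.float64(0.009))]
```

View pics/g3.png

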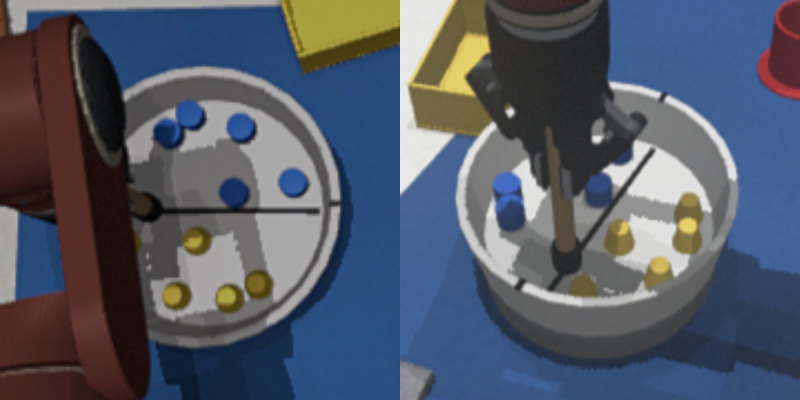

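After one round the beads were mostly pushed aside. One blue is close to the line at top crop (234,192), one yellow is at (195,240), and no colour has crossed yet. I'll measure the beads and make directed pushes.

```bash
cat > beads.py <<'E'
from h import *
C=np.array([.573,.151])
def blobs(pic,z):
    hsv=cv2.cvtColor(cv2.GaussianBlur(pic["image"],(3,3),0),cv2.COLOR_BGR2HSV); H,W=hsv.shape[:2]
    for n,lo,hi in(("Y",(18,100,60),(34,255,255)),("B",(106,150,45),(116,255,255))):
        m=cv2.inRange(hsv,lo,hi)
        k,_,st,ce=cv2.connectedComponentsWithStats(m)
        L=[]
        for i in range(1,k):
            q=ray(pic,ce[i],z)[:2]-C
            if st[i,4]>25 and np.hypot(*q)<.098: L.append((*[int(v) for v in np.round(q*1000)],int(st[i,4])))
        print(n,L)
if __name__=="__main__":
    print((ctrl.get_obs()["tool_pos"][:2]-C)*1000)
    for n,z in(("top",.067),("side",.063)): print(n); blobs(ctrl.get_image(n),z)
E
python3 beads.py
```

```text
[ 0.61411917 49.35254977]
top
Y [(-24, 10, 115), (-61, -42, 115), (-69, 26, 116), (-72, -18, 120)]
B [(74, 25, 233), (70, -27, 107), (22, -71, 103), (15, -21, 113)]
side
Y [(-69, -26, 297), (-26, 13, 166), (-68, 26, 125), (-23, 66, 91)]
B [(82, 16, 152)]
```

```bash
python3 -m jog '[0,-0.017,0.02,0,0,0,0,0,-0.018,0.02,0,0,0,0,0,-0.018,0.004,0,0,0,0,0,-0.018,0,0,0,0,0,0,0,-0.015,0,0,0,0,0,0,-0.015,0,0,0,0,0,0,-0.015,0,0,0,0,0,0,-0.015,0,0,0,0,0,0,0.016,0,0,0,0,0,0.02,0,0,0,0,0]'; python3 beads.py
```

```text
t: 13.15
tool_pos: [0.5744, 0.1497, 0.1569]
tool_rot: [2.222, 2.219, 0.002]
contact_force: [-0.7, 0.3, 0.1]
opening: 0.0146
[ 1.40053648 -1.2749911 ]
top
Y [(-25, 68, 115), (-61, -42, 108), (-72, -21, 71)]
B [(70, -26, 112), (22, -70, 106), (-45, -21, 64)]
side
Y [(-69, -26, 304), (-26, 13, 169), (-68, 26, 122), (-23, 65, 95)]
B [(74, -34, 72), (77, 20, 186)]
```

```bash
python3 -m jog '[0,0.02,0,0,0,0,0,0,0.019,0,0,0,0,0,0,0.004,-0.016,0,0,0,0,0,0,-0.016,0,0,0,0,0,-0.012,-0.016,0,0,0,0,0,-0.018,-0.005,0,0,0,0,0,0,0.017,0,0,0,0,0,0,0.017,0,0,0,0,0,0,0.017,0,0,0,0,0,0,0.017,0,0,0,0]'; python3 -m jog '[0,0,-0.012,0,0,0,0,0,0,0,0,0,0,0]'; python3 beads.py;  python3 - <<'E'
from h import *
s=ctrl.get_image("side");p=ctrl.get_image("top")
cv2.imwrite("pics/g4.png",np.hstack([cv2.resize(p["image"][180:360,150:330],(400,400)),cv2.resize(s["image"][220:420,200:400],(400,400))]))
E
```

```text
t: 14.5
tool_pos: [0.5887, 0.1615, 0.1564]
tool_rot: [2.222, 2.221, -0.0]
contact_force: [0.1, -0.1, 0.2]
opening: 0.015
t: 14.75
tool_pos: [0.5751, 0.1621, 0.156]
tool_rot: [-2.221, -2.221, 0.001]
contact_force: [0.3, -0.2, -0.2]
opening: 0.0148
[ 2.11159706 11.11625816]
top
Y [(43, 7, 44), (-24, 72, 71), (-61, -42, 108), (-72, -18, 115)]
B [(70, -27, 106), (22, -70, 108), (-45, -16, 112)]
side
Y [(43, 17, 156), (-68, -27, 311), (-75, 20, 70), (-23, 65, 100)]
B [(73, -33, 83), (77, 20, 194), (-44, -25, 67)]
```

View pics/g4.png

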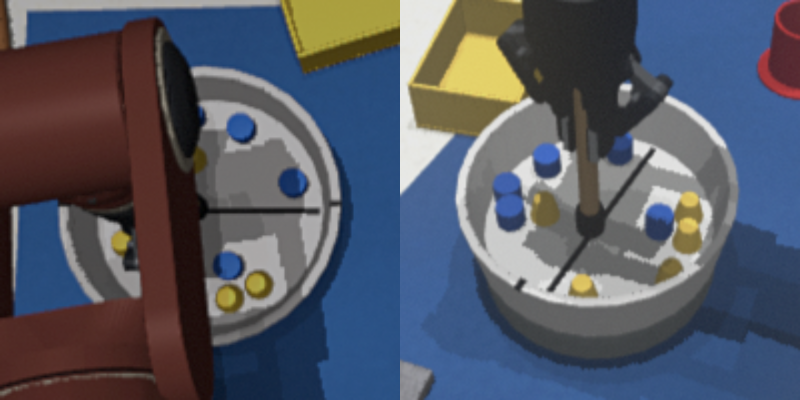

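The picture confirms the mix. One blue is 44 mm into the yellow side (side crop (660,220)) and one yellow 43 mm into the blue side (545,207). The foot was down throughout and the stick is still upright. Now I lift it and go back to the cup.

```bash
python3 -m jog '[0,0,0,-0.006,0,0,0,0,0,0,-0.015,0,0,0,0,0,0,-0.025,0,0,0,0,0,0,-0.03,0,0,0,0,0,0,-0.025,0,0,0,0,0,0,-0.015,0,0,0]'; python3 -m jog '[0,-0.022,-0.005,0,0,0,0,0,-0.03,-0.006,0,0,0,0,0,-0.04,-0.008,0,0,0,0,0,-0.042,-0.008,0,0,0,0,0,-0.042,-0.008,0,0,0,0,0,-0.042,-0.008,0,0,0,0,0,-0.04,-0.008,0,0,0,0,0,-0.032,-0.007,0,0,0,0,0,-0.022,-0.005,0,0,0,0,0,0,0,0,0,0,0]'; python3 - <<'E'
from h import *
s=ctrl.get_image("side");p=ctrl.get_image("top")
T=ctrl.get_obs()["tool_pos"];print(T,proj(s,[T-[0,0,.1]]))
import beads; beads.blobs(p,.067); beads.blobs(s,.063)
cv2.imwrite("pics/g5.png",np.hstack([cv2.resize(p["image"][180:360,150:330],(400,400)),cv2.resize(s["image"][120:320,300:500],(400,400))]))
E
```

```text
t: 15.7
tool_pos: [0.5771, 0.1629, 0.2754]
tool_rot: [2.219, 2.221, 0.005]
contact_force: [-0.2, 0.7, -1.1]
opening: 0.0147
t: 16.95
tool_pos: [0.5121, -0.151, 0.271]
tool_rot: [-2.223, -2.217, 0.002]
contact_force: [-0.3, -0.3, -0.5]
opening: 0.0148
[ 0.51280272 -0.14937397  0.27139204] [[407.16383113 188.94064407]]
Y [(44, 14, 109), (-25, 68, 114), (-61, -42, 108), (-72, -18, 113), (-77, 22, 117)]
B [(75, 25, 231), (70, -27, 106), (22, -71, 106), (-45, -17, 108)]
Y [(43, 17, 152), (-69, -27, 293), (-75, 19, 79), (-23, 66, 93)]
B [(25, -78, 72), (74, -34, 68), (78, 20, 189), (-44, -23, 84)]
```

View pics/g5.png

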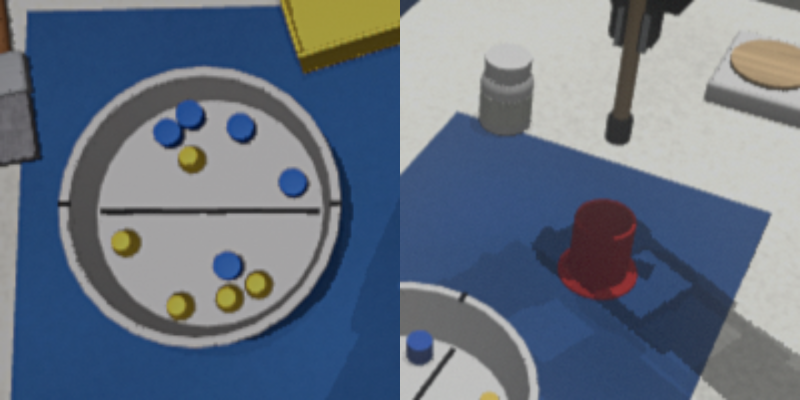

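The bowl, seen clear of the arm, holds all ten beads: one yellow among the blues and one blue among the yellows, each far from the line. The foot hangs above the cup as predicted, at crop (618,141). Lowering now.

```bash
python3 -m jog '[0,0,0,0.02,0,0,0,0,0,0,0.03,0,0,0,0,0,0,0.03,0,0,0,0,0,0,0.03,0,0,0,0,0,0,0.025,0,0,0,0,0,0,0.015,0,0,0,0,0,0,0.008,0,0,0,0,0,0,0.003,0,0,0,0,0,0,0,0,0,0,0,0,0,0,0,0,0]'
```

```text
t: 18.3
tool_pos: [0.5141, -0.1496, 0.1123]
tool_rot: [2.22, 2.221, 0.001]
contact_force: [-0.3, 0.3, -1.2]
opening: 0.0145
```

```bash
python3 -m jog '[0,0,0,0.003,0,0,0,0,0,0,0.002,0,0,0,0,0,0,0,0,0,0,0,0,0,0,0,0,0]'
```

```text
t: 18.8
tool_pos: [0.5135, -0.1493, 0.1063]
tool_rot: [-2.221, -2.222, -0.0]
contact_force: [0.3, 0.5, 0.6]
opening: 0.0146
```

```bash
python3 -m jog '[0.3,0,0,0,0,0,0,0.5,0,0,0,0,0,0,1,0,0,0,0,0,0,1,0,0,0,0,0,0,1,0,0,0,0,0,0,1,0,0,0,0,0,0]'; python3 -m jog '[1,0,0,-0.015,0,0,0,1,0,0,-0.025,0,0,0,1,0,0,-0.03,0,0,0,1,0,0,-0.03,0,0,0,1,0,0,-0.03,0,0,0,1,0,0,-0.02,0,0,0,1,-0.03,-0.03,0,0,0,0,1,-0.05,-0.04,0,0,0,0,1,-0.05,-0.03,0,0,0,0,1,0,0,0,0,0,0]'; python3 - <<'E'
from h import *
s=ctrl.get_image("side");p=ctrl.get_image("top")
import beads; beads.blobs(p,.067)
for k,z in [("stick",.165),("bin",.06),("jar",.095),("brush",.02)]: print(k,[(round(b["p"],2),np.round(ray(p,b["box"][:2],z),3)) for b in ctrl.boxes_of(k,p)[:1]])
cv2.imwrite("pics/g6.png",np.hstack([cv2.resize(p["image"][180:360,150:450],(400,240)),cv2.resize(s["image"][150:300,300:550],(400,240))]))
E
```

```text
t: 19.55
tool_pos: [0.5135, -0.1493, 0.1063]
tool_rot: [2.221, 2.222, 0.0]
contact_force: [0.7, 0.5, -0.2]
opening: 0.0856
t: 20.8
tool_pos: [0.4127, -0.2807, 0.2566]
tool_rot: [2.227, 2.216, -0.001]
contact_force: [0.4, -0.4, -1.1]
opening: 0.0855
Y [(44, 14, 109), (-25, 68, 116), (-61, -42, 108), (-72, -18, 113), (-77, 22, 118)]
B [(75, 25, 233), (70, -27, 106), (22, -71, 108), (-45, -17, 109)]
stick [(0.56, array([ 0.508, -0.137,  0.165]))]
bin [(0.63, array([0.769, 0.02 , 0.06 ]))]
jar [(0.66, array([ 0.695, -0.321,  0.095]))]
brush [(0.56, array([0.71 , 0.335, 0.02 ]))]
```

View pics/g6.png

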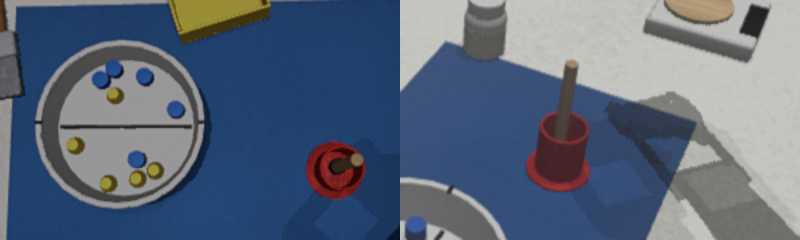

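The stick stands upright in the cup (top end at side crop (572,65)), the gripper is clear, the beads are mixed, and the bin, jar and brush have not moved. Handing in.

```bash
python3 -c "
from station import ctrl
print(ctrl.finish_job())"
```

```text
the job is handed in; nothing more can be done
None
```

I stirred the beads until both colours lay on each side of the line, set the stick back in the red cup, and handed the job in at about 21 s of the 64 s. The station gave no verdict.

- **Stirring:** One full circle only pushed the beads aside, with no colour crossing the line. I then pushed one blue bead and one yellow bead across on purpose, with the foot down about 5 mm above the bowl floor.
- **Beads at the end:** All ten are in the bowl. The yellow that crossed is about 44 mm past the line and the blue about 45 mm past it on the other side. The fingers stayed about 80 mm above the beads.
- **Stick:** It was still gripped when I lowered the foot to about the cup floor. After I let go, it stood upright and the gripper was clear.
- **Bin, jar and brush:** Their measured positions differ by at most 5 mm from the start, which is within the detector's error.

**Checks that disagreed:** The colour count in the last top picture showed two touching blue beads as one blob, so it listed nine. The picture itself shows all ten. The detector's position for the stick is the centre of its box, about 14 mm off the stick's axis, and it read the same before the job.

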